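Walk the bench power supply into its parking bay

TASK

Put the heavy bench power supply back into its parking bay: without lifting it, walk it in along the bench by pushing its two front corners by turns, until its back is flush on both rubber buffers of the stop, then press one corner home firmly but gently (a push of roughly 15 N) and let go. Do not touch the front panel between the corners (display, knobs, sockets), and leave the other things on the bench where they are.

Things in the scene. Friction and masses are not known exactly. Their poses are not given: they have to be found in the camera images.
- psu: grey bench power supply, 80 mm deep (x) by 200 mm wide (y) by 72 mm high, about 1.5 kg, on four rubber feet 56 mm (x) by 172 mm (y) apart, so that it drags hard on the bench (a corner takes roughly 4 to 12 N to slide) and a push at one front corner swings it about the feet of the other side. Origin: centre of its underside; its own +x points out of its back (the way it has to go), so its front face is at x = -40 mm and its back at x = +40 mm; z up
- left_guard (a point): middle of the smooth black plastic guard on the power supply's front left corner (front face x = -40 mm, y = +85 mm, 36 mm above the bench); the guard is a flat face from y = 58 to 100 mm and from 5 to 72 mm high; low friction to the fingers; push it in the +x direction
- right_guard (a point): the same on the front right corner, y = -85 mm, face from y = -58 to -100 mm
- panel: black front panel between the two guards with display, knobs and sockets: y = -54 to +54 mm, 7 to 69 mm high, standing 2 mm proud of the guards' face, its knobs 14 mm; not to be touched. Origin and axes as psu
- bay: parking bay fixed to the bench: two 36 mm high cheeks with slippery white liners, inner faces at y = +-105 mm (5 mm play each side), straight from x = 0 to 50 mm, flared from x = 0 out to y = +-118 mm at x = -35 mm; a stop closes the far end. Origin: on the bench where the supply's origin is when home (then x = y = 0, turned like the bay); +x points inward, z up
- stop: cross bar at the far end of the bay, 36 mm high, with two round black rubber buffers 22 mm across, 22 mm above the bench at y = +-85 mm, whose tips are at x = +40 mm in the bay's frame (10 mm in front of this body's origin, which lies at x = 50 mm of the bay); same axes as the bay. Rigid. With its back flush on both buffers the supply has to be pushed with over 10 N; it may never be pushed with over 25 N
- glue_bottle: white glue bottle with red tip, 43 mm across, 128 mm high, standing; to be left alone; origin at the centre of its underside
- calcium_jar: clear jar with dark lid and green label, 40 mm across, 105 mm high, standing; to be left alone; origin at the centre of its underside
- tape_measure: yellow tape measure, 67 x 79 x 33 mm; to be left alone; origin at the centre of its underside
- cabinet_corner (a point): front right upright edge of the tall dark cabinet that stands to the robot's left, 600 mm higher than the bench; the arm starts on the far side of this edge and must pass it on the robot's side; the point is 200 mm above bench height

How it is judged:
By the outcome, as a careful person would: the job done as asked, in the order asked, and still so for the second after the job is handed in, with the robot touching nothing.
It also fails if it takes over 67 s, if anything falls off the work surface, if the arm or the gripper's body presses on something with over 40 N, if the wrist force passes 120 N, or if a joint passes its speed limit or range.

ROBOT

A 7-joint arm with a two-finger parallel gripper is mounted at the origin on a cart in front of the work surface, level with it; the furniture and walls round the work are solid. World frame = base frame: x ahead of the robot, y to its left, z up, the work surface at z = 0. Lengths are in m, angles in rad, forces in N, time in s.
With the tool pointing down it reaches from about 0.425 to 0.875 m from the base axis. Payload 9.9 kg.
Tool frame: the origin (TCP) lies at the centre of the arm's flange, where the gripper is bolted on; the fingertips stand manip.tip_reach ahead of it and the grasp point (between the pads) lies 155 mm ahead of it (manip.tip_reach is the distance from the TCP to the fingertips, in m); z points along the fingers, y is the line along which they close (so a half turn about z gives the same grasp; the last joint's range is limited). The gripper opens to 85 mm and grips with 20 to 120 N. Pads are 22 mm wide; open, the fingers measure 114 mm over their backs; the gripper's body (76 mm by 85 mm) begins 54 mm behind the grasp point. The pads swing forward as they close: fully open they stand 13 mm farther back than shut.
Start: joints at [1.266, 0.576, 0.025, 1.437, -0.015, 1.129, -0.057], TCP at [0.148, -0.659, 0.405] pointing down, gripper open.
Joint ranges: [-2.76, 2.76], [-0.34, 2.15], [-1.52, 1.57], [0.19, 2.46], [-1.09, 4.23], [0.17, 1.99], [-2.82, 2.82]. Speed limits (rad/s): [2.22, 2.22, 3.01, 3.01, 3.14, 3.14, 3.14].

INTERFACE

Orientations are given as a rotation vector (axis times angle).
In Python, from plant import manip, eyes, job_done, nets gives the robot as it stands. Calls block until the motion is done:
- manip.move_pose(position, orientation): joint-space move of the TCP to a pose.
- manip.move_linear(position, orientation=None, v=0.15, f_stop=None): straight line of the TCP; orientation=None keeps the orientation; v is the mean speed in m/s. With f_stop (N) it stops when the force on the tool has changed by that much, and returns True; else False.
- manip.move_joints(angles): joint-space move.
- manip.grip(opening, f_grip=None): finger opening in m; f_grip is the grip in N (None keeps the last); returns when the fingers have stopped.
- manip.hold(seconds).
- manip.ik(position, orientation): joint angles nearest the present ones, or None.
- eyes.get_image(name): name is "scene" or "top"; returns a dict with "image" (400x640x3 uint8, blue, green, red), "depth" (400x640 float32, m along the optical axis (not along the pixel's ray), 0 where there is no reading), "intrinsics" (3x3 intrinsics, pixels), "R" (3x3) and "t" (3): a world point X has camera coordinates R X + t. Camera axes: x right, y down, z forward; pixel columns grow to the right and rows downward; lengths in m; the calibration is good to about 2 mm. A picture is of the moment at which its call begins.
A pose or a line that the arm cannot do raises manip.PlanningError and nothing moves.
- job_done(): hands the job in; it is judged then, once.
Trained networks look in the newest picture that a camera, given by its name, has taken for a name from the list of things; names that differ only in an ending like _2 or _b are one class to them, and where a whole thing is asked for, a point or a joint stands for the part that bears it (a point fixed in the world has none). Each returns a list of dicts, best first, with "confidence" (0 to 1); they miss things now and then, are a little off and sometimes report something else, mostly with a low value. They report only what shows in the picture. A call takes as long as a camera call.
- nets.silhouettes(camera, query): "mask" (400x640 bool, what is visible of it) and "box" ([left, top, right, bottom] in pixels, round what is visible of it).
Readings, each from a call of its own:
- manip.current_time_s(): time.
- manip.current_joints(): joint angles.
- manip.current_joint_velocities(): joint speeds.
- manip.current_tau(): joint torques, N m.
- manip.current_tcp_pos(): TCP position.
- manip.current_tool_rot(): TCP orientation.
- manip.current_wrist_force(): force on the tool from outside, world axes, zero at the start.
- manip.current_torque(): the same for the moment, N m.
- manip.current_finger_gap(): finger opening in m.
- manip.current_finger_force(): force on a finger pad.
Only numpy, scipy, OpenCV 4.12 (cv2) and the standard library are available. Lean on these libraries where they do the work, as an engineer would, in place of code of your own. Each camera call takes 0.05 s, during which the arm holds its last target. There are 200 camera calls.

## Working session

There is one attempt and no reset: what is moved stays moved. The work goes in short steps, each a Python script; the robot and the scene stay as the last script left them, time stands still between calls to the robot, and variables do not carry over. Pictures are saved under pics/ and viewed, at most 10 in all, crops included, and the job is handed in when it is done.

```bash
ls; mkdir -p pics; python3 - <<'E'
from plant import manip, eyes, nets
import cv2,numpy as np
print(manip.tip_reach, manip.current_tcp_pos(), manip.current_tool_rot(), manip.current_time_s())
for c in ["scene","top"]:
    d=eyes.get_image(c); cv2.imwrite(f"pics/{c}0.png",d["image"]); np.savez(f"{c}0.npz",**d)
    print(c,d["intrinsics"].tolist(),d["R"].round(3).tolist(),d["t"].round(3).tolist())
    for q in ["psu","bay","stop","panel","left_guard","glue_bottle","calcium_jar","tape_measure","cabinet_corner"]:
        r=nets.silhouettes(c,q)
        for k in r[:2]:
            m=k["mask"]&(d["depth"]>0); v,u=np.nonzero(m); z=d["depth"][m]
            if len(z)==0: continue
            P=(np.linalg.inv(d["intrinsics"])@np.vstack([u,v,np.ones(len(u))]))*z
            X=(d["R"].T@(P-d["t"].reshape(3,1))).T
            print(q,round(k["confidence"],2),k["box"],np.percentile(X,[2,50,98],axis=0).round(3).tolist())
E
```

```text
pics
0.1734 [ 0.14781285 -0.65842657  0.40385618] [-3.12080972e+00 -3.46068923e-01  5.03039022e-04] 0.0
scene [[433.2092598763403, 0.0, 318.63513653058294], [0.0, 433.2092598763403, 199.78987131636757], [0.0, 0.0, 1.0]] [[-0.593, -0.805, 0.018], [-0.561, 0.397, -0.726], [0.578, -0.441, -0.687]] [0.365, 0.377, 0.932]
psu 0.57 [289.6, 199.1, 360.6, 266.1] [[0.463, -0.045, 0.002], [0.491, 0.065, 0.071], [0.555, 0.153, 0.076]]
bay 0.79 [259.8, 188.3, 354.2, 251.4] [[0.543, -0.06, 0.001], [0.627, 0.088, 0.027], [0.64, 0.182, 0.04]]
stop 0.78 [266.2, 194.6, 331.0, 227.6] [[0.62, -0.048, 0.003], [0.629, 0.054, 0.028], [0.64, 0.156, 0.04]]
panel 0.55 [321.9, 221.2, 353.9, 256.7] [[0.46, 0.002, 0.013], [0.469, 0.055, 0.053], [0.479, 0.103, 0.072]]
left_guard 0.82 [289.2, 200.0, 361.8, 264.3] [[0.463, -0.042, 0.01], [0.491, 0.069, 0.071], [0.551, 0.153, 0.076]]
glue_bottle 0.67 [249.8, 171.1, 268.1, 208.9] [[0.722, 0.094, 0.003], [0.734, 0.132, 0.06], [0.776, 0.148, 0.112]]
calcium_jar 0.68 [379.6, 146.2, 393.6, 183.9] [[0.591, -0.266, 0.008], [0.602, -0.239, 0.072], [0.625, -0.229, 0.109]]
tape_measure 0.67 [413.8, 188.0, 442.4, 213.6] [[0.406, -0.301, 0.009], [0.433, -0.262, 0.033], [0.468, -0.242, 0.037]]
tape_measure 0.39 [321.0, 222.1, 352.2, 257.2] [[0.461, 0.001, 0.014], [0.469, 0.053, 0.053], [0.48, 0.103, 0.073]]Traceback (most recent call last):
  File "<stdin>", line 8, in <module>
ValueError: it knows: bay, calcium_jar, glue_bottle, left_guard, panel, psu, right_guard, stop, tape_measure
```

```bash
cat > h.py <<'E'
from plant import manip, eyes, nets
import cv2,numpy as np
def cloud(d,m):
    m=m&(d["depth"]>0); v,u=np.nonzero(m); z=d["depth"][m]
    P=(np.linalg.inv(d["intrinsics"])@np.vstack([u,v,np.ones(len(u))]))*z
    return (d["R"].T@(P-d["t"].reshape(3,1))).T
E
python3 - <<'E'
from h import *
d=eyes.get_image("top"); cv2.imwrite("pics/top0.png",d["image"]); np.savez("top0.npz",**d)
print(d["intrinsics"][0,0],d["R"].round(3).tolist(),d["t"].round(3).tolist())
for q in ["psu","bay","stop","panel","left_guard","glue_bottle","calcium_jar","tape_measure"]:
    for k in nets.silhouettes("top",q)[:2]:
        X=cloud(d,k["mask"])
        if len(X): print(q,round(k["confidence"],2),k["box"],np.percentile(X,[2,50,98],axis=0).round(3).tolist())
        if q in("psu","stop","bay") and len(X):
            T=X[X[:,2]>(.062 if q=="psu" else .03)]
            print("rect",len(T),cv2.minAreaRect((T[:,:2]*1000).astype(np.float32)))
E
```

```text
372.60408755041783 [[-0.021, -0.999, -0.026], [-0.997, 0.023, -0.071], [0.071, 0.025, -0.997]] [0.078, 0.544, 1.165]
psu 0.82 [296.0, 190.2, 365.0, 222.5] [[0.466, -0.042, 0.029], [0.509, 0.05, 0.071], [0.552, 0.146, 0.075]]
rect 1697 ((507.15283203125, 51.14567565917969), (89.80982971191406, 198.5787353515625), 4.884454250335693)
bay 0.79 [287.9, 168.6, 368.3, 197.3] [[0.556, -0.077, -0.002], [0.627, 0.036, 0.033], [0.642, 0.18, 0.04]]
rect 423 ((595.2651977539062, 48.90418243408203), (90.84125518798828, 246.2370147705078), 1.5834414958953857)
bay 0.59 [296.9, 191.3, 364.0, 223.9] [[0.466, -0.044, 0.03], [0.509, 0.049, 0.071], [0.553, 0.146, 0.075]]
rect 1777 ((505.822998046875, 50.503849029541016), (93.42476654052734, 199.33180236816406), 5.268249988555908)
stop 0.9 [293.5, 167.8, 364.3, 174.5] [[0.622, -0.052, -0.001], [0.632, 0.06, 0.033], [0.645, 0.157, 0.04]]
rect 240 ((632.1959838867188, 52.07883834838867), (15.752532958984375, 221.90835571289062), 1.930824637413025)
stop 0.35 [295.5, 191.8, 361.3, 224.6] [[0.466, -0.043, 0.027], [0.509, 0.051, 0.071], [0.551, 0.146, 0.075]]
rect 1729 ((505.835205078125, 50.87078857421875), (92.56805419921875, 198.86192321777344), 4.936728477478027)
panel 0.63 [319.9, 219.5, 347.5, 226.0] [[0.463, -0.002, -0.002], [0.471, 0.037, 0.066], [0.48, 0.091, 0.073]]
left_guard 0.64 [296.0, 190.8, 361.6, 223.7] [[0.466, -0.043, 0.001], [0.51, 0.049, 0.071], [0.555, 0.145, 0.075]]
calcium_jar 0.57 [416.9, 165.3, 439.9, 183.2] [[0.592, -0.27, -0.0], [0.608, -0.245, 0.101], [0.63, -0.233, 0.109]]
tape_measure 0.74 [425.5, 213.5, 448.6, 239.5] [[0.409, -0.307, 0.008], [0.44, -0.273, 0.032], [0.471, -0.245, 0.037]]
```

View pics/scene0.png

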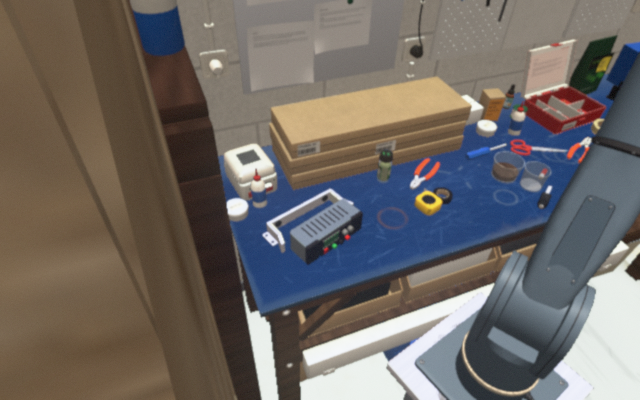

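View pics/top0.png

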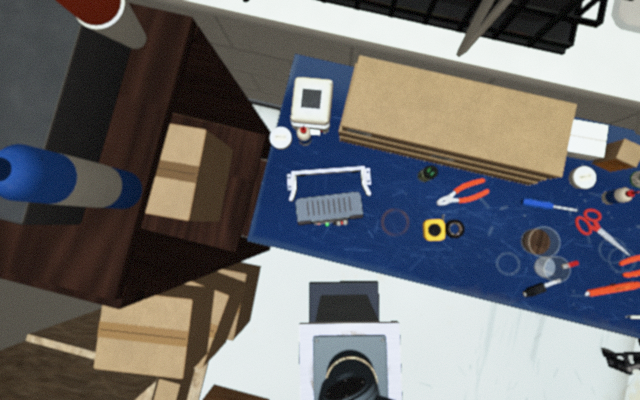

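The scene view shows the PSU at about (325,230) in front of the bay, the jar at (386,165), the tape at (428,203) and the bottle at (258,190). The top view shows the PSU at (330,207), the bay at (330,180), and the dark cabinet left of column ~265. Next I'll refine the poses and check the cabinet edge and reach.

```bash
cat >> h.py <<'E'
from scipy.spatial.transform import Rotation as R_
from scipy.optimize import least_squares
def psu_pose(d):
    """top-face footprint 80x200 -> x,y,yaw"""
    X=cloud(d,np.ones(d["depth"].shape,bool))
    T=X[(X[:,2]>.062)&(X[:,2]<.082)&(X[:,0]>.44)&(X[:,0]<.64)&(X[:,1]>-.09)&(X[:,1]<.19)][:,:2]
    def cost(p):   # soft rectangle coverage: grid moments via signed distances
        c,s=np.cos(p[2]),np.sin(p[2]); q=(T-p[:2])@np.array([[c,-s],[s,c]])
        return np.r_[np.maximum(np.abs(q[:,0])-.040,0)*1000,np.maximum(np.abs(q[:,1])-.100,0)*1000]
    m=np.median(T,0); best=least_squares(cost,[m[0],m[1],.06],loss="soft_l1",f_scale=1.)
    return best.x,len(T),T
E
python3 - <<'E'
from h import *
for c in ["scene","top"]:
    d=dict(np.load(f"{c}0.npz")); 
    p,n,T=psu_pose(d); print(c,"cam",(-d["R"].T@d["t"]).round(2),"psu",p[:2].round(4),np.degrees(p[2]).round(2),n)
    X=cloud(d,np.ones(d["depth"].shape,bool))
    # front edge/back edge of top along y
    for a in np.arange(-.04,.15,.02):
        s=T[np.abs(T[:,1]-a)<.008]
        if len(s)>5: print(round(a,2),np.percentile(s[:,0],[2,98]).round(3),end="; ")
    print()
    C=X[(X[:,2]>.1)&(X[:,2]<.75)&(X[:,1]>.18)&(X[:,0]<.9)&(X[:,0]>-.3)]
    for x0 in np.arange(-.3,.9,.1):
        s=C[(C[:,0]>x0)&(C[:,0]<x0+.1)]
        if len(s)>10: print("cab",round(x0,1),len(s),np.percentile(s[:,1],[1,50]).round(3),np.percentile(s[:,2],[1,99]).round(2))
    B=X[(X[:,2]>.028)&(X[:,2]<.042)&(X[:,0]>.618)&(X[:,0]<.655)&(X[:,1]>-.08)&(X[:,1]<.2)]
    f=np.polyfit(B[:,1],B[:,0],1); print("stop yaw",-np.degrees(f[0]),"x",np.percentile(B[:,0],[2,98]),"y",B[:,1].min(),B[:,1].max())
    L=X[(X[:,2]>.03)&(X[:,2]<.042)&(X[:,0]>.575)&(X[:,0]<.615)]
    for sgn,M in ((1,L[(L[:,1]>.1)&(L[:,1]<.2)]),(-1,L[(L[:,1]<0)&(L[:,1]>-.1)])):
        if len(M)>5:print("cheek",sgn,len(M),np.percentile(M[:,1],[2,50,98]).round(3),M[:,0].mean().round(3))
for nm,o in (("x",[np.pi,0,0]),("y",[0,np.pi,0])):
    for P in ([.42,-.04,.2],[.44,-.04,.2],[.42,.14,.2],[.55,-.04,.2],[.54,.14,.2],[.42,-.04,.3]):
        q=manip.ik(P,o); print(nm,P,None if q is None else np.round(q,2))
for t in (.3,.5):
    o=(R_.from_euler("y",-t)*R_.from_rotvec([np.pi,0,0])).as_rotvec()
    print(t,R_.from_rotvec(o).apply([0,0,1]),[manip.ik([x,-.04,.2],o) is not None for x in(.3,.35,.38,.4,.55)])
E
```

```text
scene cam [-0.11  0.56  0.91] psu [0.5094 0.0535] 5.72 1803
-0.04 [0.48  0.554]; -0.02 [0.478 0.556]; 0.0 [0.475 0.555]; 0.02 [0.465 0.552]; 0.04 [0.471 0.551]; 0.06 [0.468 0.548]; 0.08 [0.466 0.547]; 0.1 [0.465 0.544]; 0.12 [0.465 0.542]; 0.14 [0.463 0.541]; 
cab -0.1 770 [0.532 0.56 ] [0.71 0.75]
cab 0.3 10424 [0.382 0.414] [0.11 0.63]
cab 0.4 3029 [0.348 0.377] [0.63 0.7 ]
cab 0.5 1044 [0.339 0.391] [0.63 0.7 ]
cab 0.6 48 [0.356 0.369] [0.63 0.63]
cab 0.7 17 [0.343 0.349] [0.63 0.63]
stop yaw 2.014809150988797 x [0.61972561 0.6404735 ] y -0.06552957173094391 0.17201527807989672
cheek 1 62 [0.157 0.165 0.17 ] 0.595
cheek -1 38 [-0.067 -0.056 -0.051] 0.601
top cam [0.46 0.04 1.2 ] psu [0.5112 0.0507] 5.57 1731
-0.04 [0.481 0.556]; -0.02 [0.482 0.558]; 0.0 [0.476 0.555]; 0.02 [0.474 0.553]; 0.04 [0.474 0.55 ]; 0.06 [0.469 0.55 ]; 0.08 [0.469 0.548]; 0.1 [0.469 0.545]; 0.12 [0.467 0.543]; 0.14 [0.467 0.543]; 
cab -0.1 47 [0.638 0.689] [0.1  0.11]
cab 0.0 2485 [0.624 0.805] [0.1 0.3]
cab 0.3 6274 [0.371 0.405] [0.12 0.63]
cab 0.4 10004 [0.346 0.433] [0.13 0.74]
cab 0.5 8220 [0.318 0.4 
[... 561 characters left out ...]
1.57]
x [0.54, 0.14, 0.2] [-0.29  0.67 -0.07  1.96  0.09  0.52 -1.99]
x [0.42, -0.04, 0.3] [ 0.12  0.36 -0.19  2.2   0.12  0.59 -1.72]
y [0.42, -0.04, 0.2] [ 0.24  0.57 -0.37  2.3   0.58  0.36  0.94]
y [0.44, -0.04, 0.2] [ 0.27  0.59 -0.41  2.24  0.6   0.41  0.93]
y [0.42, 0.14, 0.2] [-0.16  0.59 -0.39  2.24  0.57  0.4   0.55]
y [0.55, -0.04, 0.2] [ 0.43  0.75 -0.7   1.96  0.74  0.71  0.85]
y [0.54, 0.14, 0.2] [-0.07  0.69 -0.41  1.95  0.47  0.6   0.78]
y [0.42, -0.04, 0.3] [ 0.61  0.46 -0.87  2.19  0.54  0.72  0.94]
0.3 [ 2.95520207e-01  3.15278182e-16 -9.55336489e-01] [False, False, False, False, True]
0.5 [ 4.79425539e-01  3.04130096e-16 -8.77582562e-01] [False, False, False, False, True]
```

```bash
cat >> h.py <<'E'
BY=np.radians(1.95); BO=np.array([.5790,.0517])     # bay yaw, provisional origin
ex=np.array([np.cos(BY),np.sin(BY)]); ey=np.array([-ex[1],ex[0]])
ORI=(R_.from_euler("z",BY)*R_.from_rotvec([np.pi,0,0])).as_rotvec()
Z=.200
def W(u,v,z=Z): return [*(BO+u*ex+v*ey),z]
def U():
    p=np.array(manip.current_tcp_pos())[:2]-BO; return p@ex,p@ey
def fu():
    f=np.array(manip.current_wrist_force()); return f[:2]@ex
def look(tag=None):
    d=eyes.get_image("top"); p,n,T=psu_pose(d)
    if tag: cv2.imwrite(f"pics/{tag}.png",cv2.resize(d["image"][120:270,230:480],None,fx=3,fy=3))
    q=p[:2]-BO; return np.r_[q@ex,q@ey]*1000,np.degrees(p[2]-BY),n
E
python3 - <<'E'
from h import *
manip.grip(0.0)
manip.move_pose(W(-.150,.085,.38),ORI)
print(manip.current_time_s(),manip.current_joints())
manip.move_linear(W(-.150,.085),v=.2)
print(manip.current_time_s(),U(),manip.current_wrist_force())
s=manip.move_linear(W(-.105,.085),v=.025,f_stop=3)
print("contact",s,U(),fu(),manip.current_time_s())
print(look("c1"))
E
```

```text
4.6083 [ 0.11689712  0.31896801 -0.67692318  2.03022554  0.25867378  0.87619735
 -2.24058004]
5.6583 (np.float64(-0.14978579888000038), np.float64(0.08513333282293696)) [-0.22537337 -0.10389766 -0.24743241]
contact True (np.float64(-0.12485860794323819), np.float64(0.08485237757717626)) -0.8506191350532376 6.7083
(array([-67.23106671,   0.78396371]), np.float64(3.161996676923875), 1501)
```

```bash
cat >> h.py <<'E'
OFF=.0125
def push(side,u,v=.03,f=20):
    "side +1 left, -1 right; u = guard-face target in the bay frame"
    s=manip.move_linear(W(u-OFF,.085*side),v=v,f_stop=f)
    print("push",side,u,"stopped" if s else "reached",np.round(np.array(U())*1000,1),"F",round(fu(),1),round(manip.current_time_s(),1))
    return s
def cross(side,ub,gap=.012):
    "side: where to go; ub = standoff u of the TCP clear of the knobs"
    manip.move_linear(W(ub,-.085*side),v=.12); manip.move_linear(W(ub,.085*side),v=.22)
E
python3 - <<'E'
from h import *
push(1,-.092)
manip.move_linear(W(-.142,.085),v=.12)
print(look("c2"))
E
```

```text
push 1 -0.092 reached [-105.7   84.9] F -5.2 7.6
(array([-57.42149777,   1.99303273]), np.float64(-1.9310294113616937), 1707)
```

View pics/c2.png

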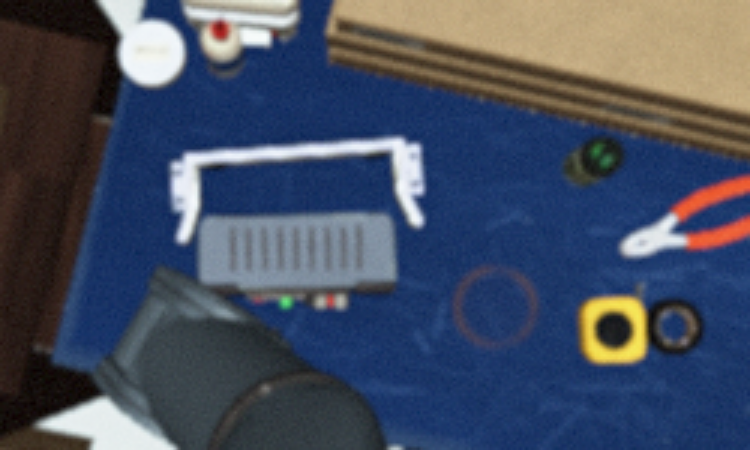

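The picture shows the PSU at about (298,250) between the flares at (183,215) and (415,205), slightly turned, with the other things undisturbed. Next I'll keep walking it in.

```bash
python3 - <<'E'
from h import *
cross(-1,-.142)
if not push(-1,-.085):
    cross(1,-.138)
    print(look())
    if not push(1,-.074):
        manip.move_linear(W(-.128,.085),v=.12)
        print(look("c3"))
E
```

```text
push -1 -0.085 reached [-98.9 -85.5] F -5.7 10.9
(array([-50.27889711,   2.27602643]), np.float64(1.942267220315586), 1698)
push 1 -0.074 reached [-87.8  85.2] F -6.0 14.2
(array([-40.82831401,   2.96109377]), np.float64(-3.4194566155950747), 1691)
```

View pics/c3.png

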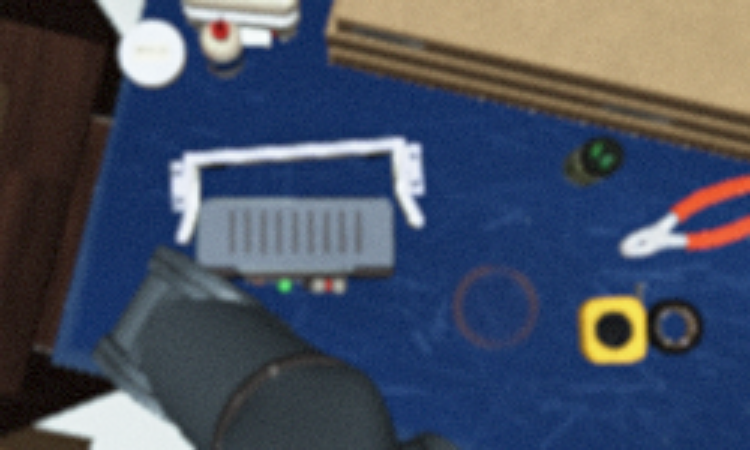

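```bash
python3 - <<'E'
from h import *
cross(-1,-.132)
if not push(-1,-.072):
    cross(1,-.125)
    print(look())
    if not push(1,-.058):
        cross(-1,-.119); print(look())
        if not push(-1,-.055):
            manip.move_linear(W(-.108,-.085),v=.12); print(look("c4"))
E
```

```text
push -1 -0.072 reached [-85.9 -85.6] F -5.8 17.7
(array([-35.12733613,   2.06036875]), np.float64(0.41603855058706113), 1691)
push 1 -0.058 reached [-71.9  85.3] F -6.5 21.1
(array([-25.30986784,   4.84637579]), np.float64(-3.4411733386375123), 1705)
push -1 -0.055 reached [-69.  -85.6] F -6.5 24.5
(array([-18.53968377,   3.49722032]), np.float64(0.6082885763753613), 1702)
```

View pics/c4.png

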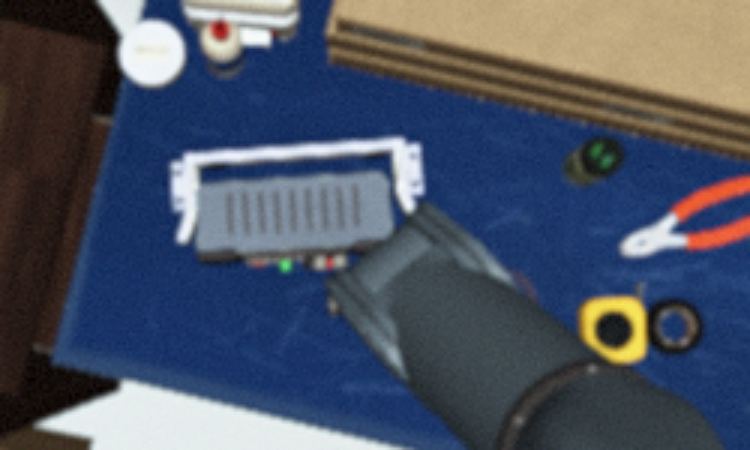

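```bash
python3 - <<'E'
from h import *
cross(1,-.106)
if not push(1,-.047,f=16):
    cross(-1,-.104); print(look())
    s=push(-1,-.043,f=16)
    cross(1,-.098); print(look())
    s=push(1,-.036,v=.02,f=14)
    manip.move_linear(W(-.088,.085),v=.12); print(look("c5"))
E
```

```text
push 1 -0.047 reached [-60.9  85.3] F -6.4 27.9
(array([-12.23264425,   3.6637662 ]), np.float64(-2.371589070461185), 1685)
push -1 -0.043 reached [-56.9 -85.6] F -5.6 31.2
(array([-7.19845163,  2.60090642]), np.float64(1.0266129458049547), 1643)
push 1 -0.036 reached [-50.1  85.4] F -7.0 35.3
(array([-2.0221678 ,  2.06956568]), np.float64(-1.9159624771819246), 1624)
```

View pics/c5.png

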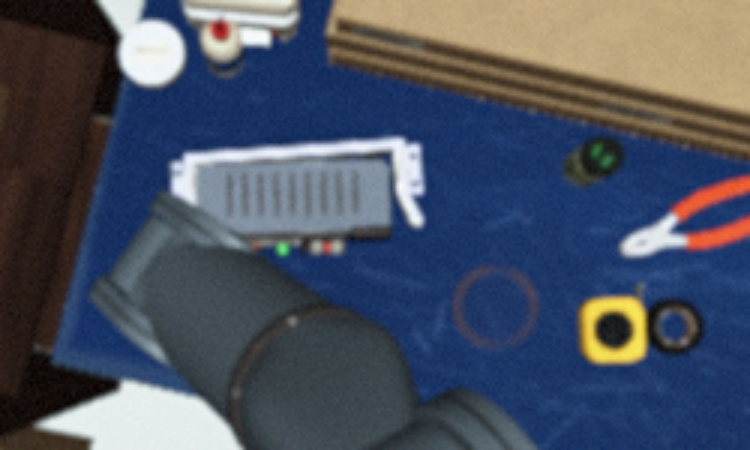

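```bash
python3 - <<'E'
from h import *
cross(-1,-.090); s=push(-1,-.034,f=12)
cross(1,-.086); print(look()); sl=push(1,-.022,v=.02,f=12)
if sl:
    cross(-1,-.084); print(look()); push(-1,-.022,v=.02,f=12)
    manip.move_linear(W(-.080,-.085),v=.12)
else: manip.move_linear(W(-.080,.085),v=.12)
print(look("c6"),manip.current_time_s())
E
```

```text
push -1 -0.034 reached [-47.9 -85.6] F -6.1 38.6
(array([2.51234007, 3.68353671]), np.float64(0.6693375738107065), 1606)
push 1 -0.022 stopped [-49.1  84.8] F -0.2 41.8
(array([2.87077546, 4.00052454]), np.float64(0.7177389228334625), 1630)
push -1 -0.022 stopped [-46.3 -85.3] F -0.0 45.0
(array([3.38284131, 3.63245929]), np.float64(1.007678251315629), 1590) 45.475
```

View pics/c6.png

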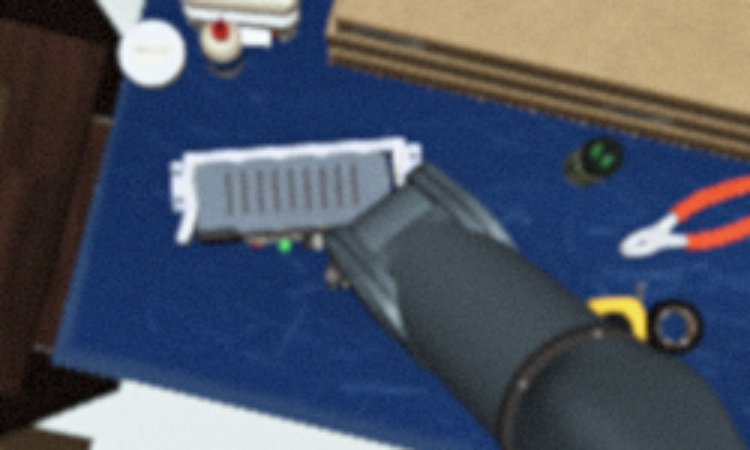

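```bash
python3 - <<'E'
from h import *
ds=[eyes.get_image(c) for c in("top","scene")]
cv2.imwrite("pics/s7.png",cv2.resize(ds[1]["image"][150:280,230:390],None,fx=4.5,fy=4.5,interpolation=cv2.INTER_CUBIC))
for d in ds:
    X=cloud(d,np.ones(d["depth"].shape,bool)); q=X[:,:2]-BO; q=np.c_[q@ex,q@ey,X[:,2]]
    bar=q[(q[:,2]>.030)&(q[:,2]<.041)&(q[:,0]>.035)&(q[:,0]<.08)&(abs(q[:,1])<.1)]
    top=q[(q[:,2]>.064)&(q[:,2]<.082)&(q[:,0]>-.06)&(q[:,0]<.06)&(abs(q[:,1])<.097)]
    def edge(A,p,f):
        r=[(v,np.percentile(A[abs(A[:,1]-v)<.006,0],p)) for v in np.arange(-.09,.095,.012) if (abs(A[:,1]-v)<.006).sum()>3]
        r=np.array(r); k=np.polyfit(r[:,0],r[:,1],1); print(f,"yaw rel",np.degrees(-np.arctan(k[0])).round(2),"u0",(k[1]*1e3).round(1),len(r),len(A))
    edge(bar,95,"bar far"); edge(bar,50,"bar mid"); edge(top,95,"psu back"); edge(top,10,"psu front")
E
```

```text
bar far yaw rel 0.62 u0 58.4 16 202
bar mid yaw rel 0.62 u0 54.5 16 202
psu back yaw rel 0.85 u0 40.1 16 1535
psu front yaw rel 8.48 u0 -23.1 16 1535Traceback (most recent call last):
  File "<stdin>", line 11, in <module>
  File "<stdin>", line 10, in edge
IndexError: too many indices for array: array is 1-dimensional, but 2 were indexed
```

View pics/s7.png

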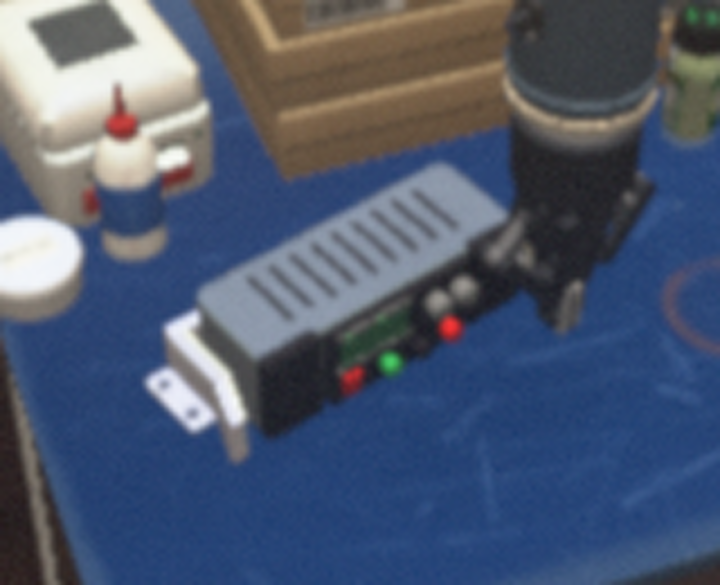

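The view shows the PSU inside the cheeks, its left front at (270,430) and the gripper at (560,290) clear of the right guard. The bar and PSU yaw agree to about 0.2°, so it looks flush. I'll check the left corner with a force-metered push, then press the right corner.

```bash
cat >> h.py <<'E'
def press(side,F,u0,umax):
    manip.move_linear(W(u0,.085*side),v=.06); b=fu(); log=[]
    u=u0
    while u<umax:
        u+=.0007; manip.move_linear(W(u,.085*side),v=.01); f=b-fu(); log.append((round(U()[0]*1e3,1),round(f,1)))
        if f>=F or manip.current_time_s()>60: break
    return log
E
python3 - <<'E'
from h import *
cross(1,-.082)
print(press(1,11.5,-.0535,-.044)); print(manip.current_time_s())
manip.move_linear(W(-.082,.085),v=.12); print(look(),manip.current_time_s())
E
```

```text
[(np.float64(-53.0), np.float64(-1.0)), (np.float64(-52.1), np.float64(-1.6)), (np.float64(-51.4), np.float64(0.2)), (np.float64(-50.6), np.float64(-0.6)), (np.float64(-49.9), np.float64(-0.8)), (np.float64(-49.3), np.float64(-0.4)), (np.float64(-48.5), np.float64(0.3)), (np.float64(-48.1), np.float64(0.9)), (np.float64(-47.9), np.float64(5.1)), (np.float64(-47.7), np.float64(7.1)), (np.float64(-47.5), np.float64(9.5)), (np.float64(-47.3), np.float64(10.8)), (np.float64(-47.1), np.float64(14.0))]
50.625
(array([3.31595407, 0.95869991]), np.float64(0.8026983143301761), 1557) 51.1417
```

```bash
python3 - <<'E'
from h import *
cross(-1,-.082)
print(press(-1,14.0,-.0485,-.038)); print(manip.current_time_s())
manip.hold(.3); print(U(),fu())
manip.move_linear(W(-.082,-.085),v=.12); print(look(),manip.current_time_s())
E
```

```text
[(np.float64(-48.0), np.float64(0.7)), (np.float64(-47.1), np.float64(-0.5)), (np.float64(-46.4), np.float64(-0.9)), (np.float64(-46.0), np.float64(2.2)), (np.float64(-45.8), np.float64(5.6)), (np.float64(-45.6), np.float64(7.2)), (np.float64(-45.3), np.float64(8.4)), (np.float64(-45.1), np.float64(11.7)), (np.float64(-45.0), np.float64(13.2)), (np.float64(-44.7), np.float64(14.3))]
55.525
(np.float64(-0.044720053993993245), np.float64(-0.08533481712805495)) -15.080911497358368
(array([3.28024129, 3.20152907]), np.float64(1.1118732566127134), 1607) 56.3667
```

Both corners are solid on the buffers: the force rises steeply with no sliding. The final press was 15 N, and the tool is now clear.

```bash
python3 -c "
from plant import job_done
print(job_done())"
```

```text
the job is handed in; nothing more can be done
None
```

I walked the power supply into its bay by alternating corner pushes until both back corners stopped against the buffers, pressed the right corner home at about 15 N, backed the tool clear, and handed the job in at about 56 s; I saw no panel contact or moved objects.

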